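# Hold a bayonet fuel cap half-way to its lock

## Task

Pull the parts drawer out to its stop and leave it open, take the black fuel cap out of it, and push the cap into the bayonet filler neck with its lugs through the notches at the yellow marks, down flat on the rim against the neck's spring. Turn it clockwise to the white marks, half-way to the lock at the red marks and never on into the lock, so that the inspector can gauge the gasket there. Finish while still gripping the cap by its bar there, pressed down flat, and leave the other things on the bench where they are.

Things in the scene. Friction and masses are not known exactly. Their poses are not given: they have to be found in the camera images.
- cabinet_drawer0_handle (a point): Middle of the drawer's handle: level round steel bar, 11 mm thick, 110 long, 29 mm clear gap to the grey drawer front behind it, stalks 47 mm either side of the middle; 38 mm below the top of the blue cabinet (210 deep, 220 wide, 95 tall, on the bench). Axes: x into the cabinet (the drawer pulls out along -x), y along the bar, z up.
- cabinet_drawer0 (a joint): Drawer travel in m: 0 closed, stop at 0.142 fully out. Runs lightly (1 to 2 N) and stays where it is left. Above the bench: inner floor 22 mm, side walls 73 mm, front 83 mm; inside 184 mm wide.
- cap_grip: Centre of the grip bar on the black fuel cap (about 0.12 kg), which stands in the closed drawer. Bar 56 long (x), 14 wide (y), 26 mm tall, white line along its top. Under the bar, 13 to 22 mm below this point, a disc of 64 mm diameter; then a tapered plug, 35 mm diameter, its foot 42.5 mm below this point. The same turned by half a turn; z up.
- cap_lugs (a point): On the cap's axis, 34 mm below cap_grip: middle height of its two lugs, which stick out of the plug along +x and -x, in line with the bar, to 24.5 mm from the axis; each 8 mm wide, 5 mm tall.
- neck_mouth (a point): Centre of the mouth of the fixed upright filler neck, level with the top of its dark steel 84 mm rim, 70 mm above the bench. x axis, both ways, points to the two notches (15 mm wide, to 28 mm from the axis) and yellow marks; z up. Hole 41 mm diameter, flange 6 mm thick. With the cap flat on the rim, cap_grip is 22 mm above this point. The cap turns only clockwise from above, up to a stop at about 95 degrees.
- neck_plate (a joint): Sprung brass plate in the neck, m pushed down: 0 free, 0.006 with the cap flat on the rim (about 7 N; 3 N when first met). The lugs can turn under the flange when the cap is less than 3.5 mm above flat; let go there, it springs up 3.5 mm and hangs by its lugs.
- half_mark (a point): Same point as neck_mouth, but its x axis, both ways, points to the two white marks on the rim, 45 degrees clockwise (from above) of the yellow ones: the cap's bar has to end in line with it. Lock bumps under the flange are met 59 degrees past the yellow marks, at full lock the bar is in line with the red marks at 90 degrees.
- spacer: Bystander: loose aluminium wheel spacer ring, 90 mm diameter, 22 mm tall; origin under its centre.
- bowl: Bystander: loose brass float bowl, 64 mm diameter, 42 mm tall; origin under its centre.
- bulb: Bystander: loose frosted bulb, 60 mm diameter, 100 mm tall, standing in a grey 80 mm foam block (35 mm tall); origin under its base, 5 mm above the bench.
- mirror: Bystander: loose chrome side-mirror housing 170 x 70 mm, 145 mm tall; origin under its foot.
- lamp_socket: Bystander, fixed: brass bayonet lamp socket on a steel bracket, 70 x 50 mm, 109 mm tall; origin under its foot.

How it is judged:
By the outcome, as a careful person would: the job done as asked, in the order asked, and still so for the second after the job is handed in, while the arm keeps its last pose, push and grip.
It also fails if it takes over 51 s, if anything falls off the work surface, if the arm or the gripper's body presses on something with over 40 N, if the wrist force passes 120 N, or if a joint passes its speed limit or range.

## Robot

A 6-joint arm with a two-finger parallel gripper is mounted at the origin on the work surface. World frame = base frame: x ahead of the robot, y to its left, z up, the work surface at z = 0. Lengths are in mm, angles in rad, forces in N, time in s.
With the tool pointing down it reaches from about 400 to 925 mm from the base axis. Payload 12.5 kg.
Tool frame: the origin (TCP) lies at the very end of the fingers, on their centre line; the grasp point (between the pads) lies 19 mm behind it; z points along the fingers, y is the line along which they close (so a half turn about z gives the same grasp; the last joint's range is limited). The gripper opens to 95 mm and grips with 3 to 60 N. Pads are 20 mm wide; open, the fingers measure 119 mm over their backs; the gripper's body (75 mm by 180 mm) begins 59 mm behind the grasp point.
Start: joints at [-1.387, 0.491, 1.559, -0, 1.092, -0.106], TCP at [178.623, -598.95, 214.661] pointing down, gripper open.
Joint ranges: [-3.1, 3.1], [-0.84, 2.19], [0.05, 2.79], [-1.13, 4.28], [0.06, 2.93], [-2.69, 2.69]. Speed limits (rad/s): [2.22, 2.22, 2.79, 3.14, 3.14, 3.14].

## Interface

Orientations are given as [roll, pitch, yaw] about the fixed x, y, z axes, in that order (R = Rz(yaw) Ry(pitch) Rx(roll)).
In Python, from cell import * gives the robot as it stands.
- The arm moves only by the tool step_arm, never from a script. Its argument "plan" is a list of rows, each an object of numbers: "x", "y", "z": the shift along the tool's x, y, z in units of 25 mm (1.0 is 25 mm); "rx", "ry", "rz": the turn, a rotation vector about the tool's x, y, z in units of 0.1 rad (1.0 is 0.1 rad). In form: [{"x": .., "y": .., "z": .., "rx": .., "ry": .., "rz": ..}, ...]. A call has exactly 10 rows; each row shifts and turns the commanded pose from where the row before left it, along the tool's axes as they then stand; what a row does not reach is not made up. A row lasts 1/12 s, in which the tool goes at most 41.7 mm and 7.16 degrees, less where a joint would pass 70% of its speed; a pose out of reach is approached as far as the arm can. A call with a number of a shift or a turn outside -1 to 1 is refused whole. A call with a gripper value outside its range is refused whole. "jaw" is the closure, from -1 (fully open) to 1 (shut), so that 0 is half open, set as the call begins (left out, the last holds). The fingers move at their own pace and stop on an object; the grip force is fixed at half the most. Time passes only in rows, so rows that do not move let the fingers close, or fill a call up. It gives the time, the measured TCP pose, the force, the opening and the grip force at its end, in the units of the state.
- state(): the state, without advancing time (a new reading comes with each control period).
- read_camera(name): name is "scene" or "top" or "wrist"; returns a dict with "image" (400x640x3 uint8, red, green, blue), "depth" (400x640 float32, mm along the optical axis (not along the pixel's ray), 0 where there is no reading), "vfov" (degrees; the focal length in pixels is half the picture's height over the tangent of half this angle, whatever the lens; pixels are square), "cx", "cy" (the principal point, pixels), "R" (3x3) and "t" (3): a world point X has camera coordinates R X + t. Camera axes: x right, y down, z forward; pixel columns grow to the right and rows downward; lengths in mm; the calibration is good to about 2 mm. The wrist camera is an equidistant fisheye: a pixel r from the principal point sees the ray r / f radians off the axis. A picture is of the moment at which its call begins.
- job_done(): hands the job in; it is judged then, once.
The state is a dict: "t": time; "joints": joint angles; "qvel": joint speeds; "tau": joint torques, N m; "eef_pos": TCP position; "tcp_rot": TCP orientation; "ft_force": force on the tool from outside, world axes, zero at the start; "moment": the same for the moment, N m; "opening": opening from 0.0 (shut) to 1.0 (fully open); "grip_force": force on a finger pad.
Only numpy, scipy, OpenCV 4.12 (cv2) and the standard library are available. Lean on these libraries where they do the work, as an engineer would, in place of code of your own. Each camera call takes 0.05 s, during which the arm holds its last target. There are 200 camera calls.

## Working session

There is one attempt and no reset: what is moved stays moved. The work goes in short steps, Python scripts to look and compute and a tool call to move; the robot and the scene stay as the last step left them, time stands still between calls to the robot, and variables do not carry over. Pictures are saved under pics/ and viewed, at most 10 in all, crops included, and the job is handed in when it is done.

Besides the shell and the picture viewer there is one more tool, called after "Call:" by a JSON object that holds its "method" and its "body". step_arm: Moves the arm, as the interface text tells. Shifts and turns lie within -1 to 1; 1 stands for 25 mm of shift or 0.1 rad of turn. Its arguments: {"type":"object","properties":{"plan":{"type":"array","items":{"type":"object","properties":{"x":{"type":"number"},"y":{"type":"number"},"z":{"type":"number"},"rx":{"type":"number"},"ry":{"type":"number"},"rz":{"type":"number"}}}},"jaw":{"type":"number"}},"required":["plan"]}

```bash
mkdir -p pics; ls
cat > h.py <<'E'
from cell import *
import numpy as np, cv2
from scipy.spatial.transform import Rotation as Ro
def ray(c,u,v):
    f=200/np.tan(np.radians(c['vfov']/2)); R=np.array(c['R']);t=np.array(c['t'])
    a=(u-c['cx']);b=(v-c['cy'])
    if c.get('fish'):
        r=np.hypot(a,b)+1e-9;th=r/f;d=np.array([a/r*np.sin(th),b/r*np.sin(th),np.cos(th)])
    else: d=np.array([a/f,b/f,1.])
    return -R.T@t, R.T@d
def onz(c,u,v,z):
    o,d=ray(c,u,v); return o+d*(z-o[2])/d[2]
def cam(n):
    c=dict(read_camera(n)); c['fish']=(n=='wrist'); return c
def dep(c,u,v):
    o,d=ray(c,u,v); z=c['depth'][int(v),int(u)]
    f=np.array(c['R'])@d
    return o+d*z/f[2]
def save(c,n,crop=None,s=1):
    im=c['image']
    if crop: im=im[crop[1]:crop[3],crop[0]:crop[2]]
    cv2.imwrite('pics/'+n,cv2.resize(im[:,:,::-1],None,fx=s,fy=s,interpolation=cv2.INTER_CUBIC))
E
python3 - <<'E'
from h import *
import pickle
D={n:cam(n) for n in('scene','top','wrist')}
pickle.dump(D,open('d0.pkl','wb'))
a=np.vstack([D['top']['image'],D['scene']['image']])
cv2.imwrite('pics/a.png',cv2.resize(a[:,:,::-1],(480,600)))
save(D['top'],'top.png',s=1.25)
s=state();print(s)
for n in D: print(n,D[n]['vfov'],D[n]['cx'],D[n]['cy'],-np.array(D[n]['R']).T@D[n]['t'],np.round(D[n]['R'],3).tolist())
E
```

```text
pics
{'t': 0.15, 'joints': array([-1.38658579e+00,  4.91440730e-01,  1.55928179e+00,  2.16312268e-06,
        1.09175990e+00, -1.05617225e-01]), 'qvel': array([-5.10016095e-04, -2.76155202e-03, -1.93505846e-03,  1.08845898e-04,
       -5.87420213e-05,  2.09756556e-03]), 'tau': array([ 1.98431931e-03, -6.12895775e+01, -2.58277524e+01,  6.93300809e-02,
        4.73454490e-02, -6.85210966e-05]), 'eef_pos': array([ 178.59599157, -598.75277666,  214.1933317 ]), 'tcp_rot': array([-3.14070805e+00, -9.57075754e-05,  2.89826717e-01]), 'ft_force': array([ 0.39996026, -0.42003833,  0.34399003]), 'moment': array([ 0.00523235,  0.03316084, -0.01605481]), 'grip_force': 0.0, 'opening': 0.9989713592084903}
scene 47.81314542126865 320.5307268354556 205.40483794197684 [1115.86108959  268.1879139  1121.90085891] [[-0.362, 0.932, -0.01], [0.803, 0.306, -0.511], [-0.474, -0.193, -0.859]]
top 51.09537105482098 323.40760416623357 198.67334342201897 [ 474.71563926   14.22962651 1455.89530752] [[0.009, -1.0, 0.004], [-0.999, -0.009, -0.045], [0.045, -0.003, -0.999]]
wrist 65.70646984690485 318.84030509260907 202.18298536616 [ 256.35468259 -574.95595783  385.80125894] [[0.286, -0.958, -0.001], [-0.918, -0.275, 0.285], [-0.273, -0.081, -0.959]]
```

View pics/top.png

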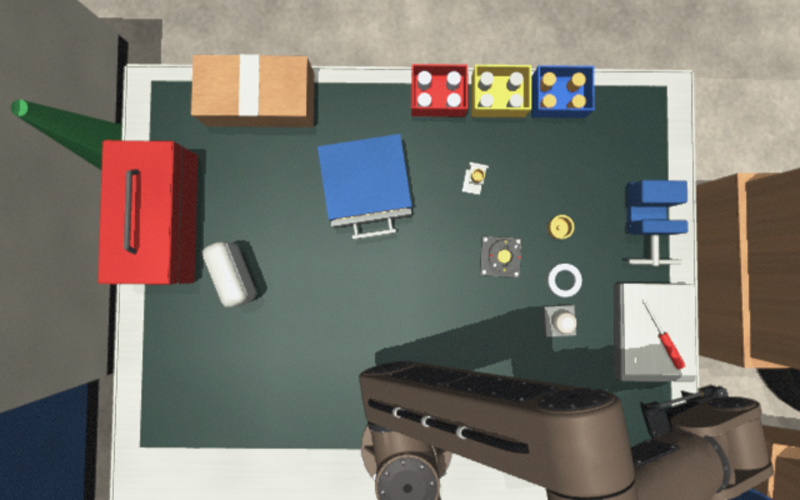

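The top view (1.25x scale) shows the blue cabinet at about (365,180), its handle bar at (374,230) and the neck at (501,256). The bystanders are the lamp socket (476,178), bowl (562,227), ring (565,280), bulb (562,320) and mirror (230,273).

Run:
```python
from h import *
import pickle
D=pickle.load(open('d0.pkl','rb'))
c=D['top'];im=c['image'];hsv=cv2.cvtColor(im,cv2.COLOR_RGB2HSV)
m=cv2.inRange(hsv,(100,120,60),(125,255,255));m[:, :240]=0;m[:,340:]=0
cs,_=cv2.findContours(m,0,2);k=max(cs,key=cv2.contourArea)
r=cv2.minAreaRect(k);b=cv2.boxPoints(r)
P=np.array([onz(c,u,v,95) for u,v in b]);print('cab',np.round(P,1),[np.linalg.norm(P[i]-P[i-1]).round(1) for i in range(4)])
# handle: bright pixels below the front
g=cv2.inRange(hsv,(0,0,110),(180,70,255));g[:160]=0;g[200:]=0;g[:,:270]=0;g[:,335:]=0
ys,xs=np.nonzero(g)
H=np.array([dep(c,u,v) for u,v in zip(xs,ys)]);
for lo,hi in((45,70),(70,90)):
    s=H[(H[:,2]>lo)&(H[:,2]<hi)]; print(lo,len(s),s.mean(0) if len(s) else 0,s.min(0),s.max(0))
# neck: depth
q=[]
for v in range(180,232):
    for u in range(375,425):
        p=dep(c,u,v)
        if 60<p[2]<85:q.append(p)
q=np.array(q);print('neck',len(q),q.mean(0),q.min(0),q.max(0))
for n,(u,v) in dict(socket=(380,142),bowl=(449.6,181),ring=(452,224),bulb=(450,257),mirror=(184,219)).items(): print(n,onz(c,u,v,50).round())
sc=D['scene'];
for n,z in(('neck',70),):
    X=np.array([q[:,0].mean(),q[:,1].mean(),70]);p=np.array(sc['R'])@X+sc['t'];f=200/np.tan(np.radians(sc['vfov']/2));print(p[:2]/p[2]*f+[sc['cx'],sc['cy']])
save(sc,'scene.png',s=1.25)
c=D['top'];save(c,'topz.png',crop=(240,90,480,280),s=3.3)
```

```text
cab [[802.7 242.1  95. ]
 [839.8  23.5  95. ]
 [646.8  -8.4  95. ]
 [610.3 208.9  95. ]] [np.float64(195.2), np.float64(221.8), np.float64(195.6), np.float64(220.4)]
45 179 [587.32114415  93.50996811  61.41414382] [565.26570822  -4.9163679   50.32948682] [642.7844435  184.39992273  69.62209778]
70 334 [621.59874688  91.68749692  80.65224391] [597.51629801  -4.76674083  70.25494055] [645.64309786 187.30622541  89.40747849]
neck 373 [ 521.12434983 -256.78085327   68.8553568 ] [ 481.87802333 -298.30324404   60.13856059] [ 562.10181606 -214.90442928   78.03474001]
socket [ 732. -180.   50.]
bowl [ 601. -416.   50.]
ring [ 457. -423.   50.]
bulb [ 346. -416.   50.]
mirror [466. 476.  50.]
[228.23309323 170.25950151]
```

View pics/topz.png

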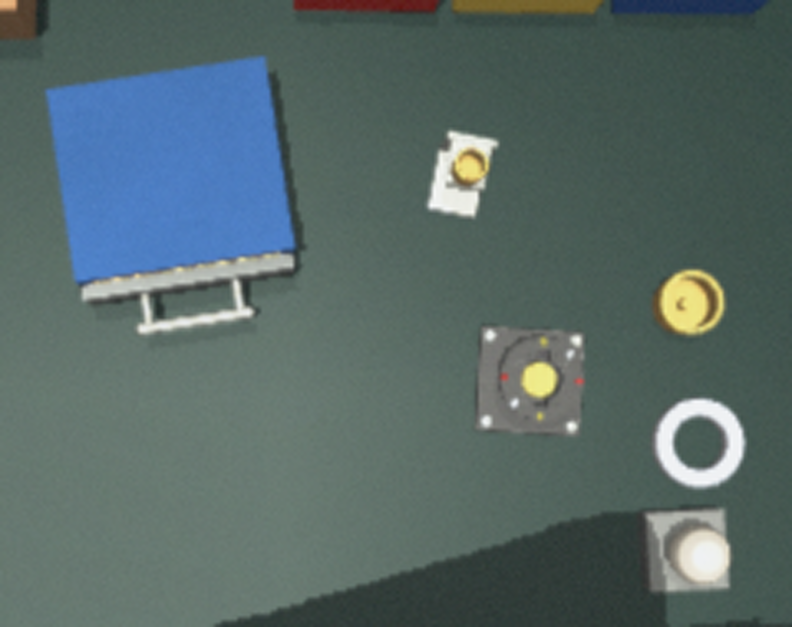

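View pics/scene.png

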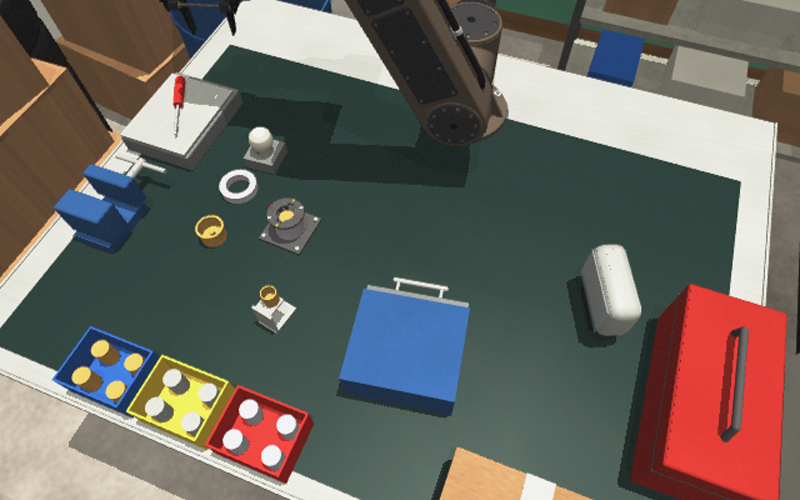

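The top crop (3.3x) shows the neck's yellow marks at (543,342) and (540,415), with white marks 45° clockwise of them. The handle ends are at (140,330) and (252,313). The scene view agrees with this layout. I'll move now and look at the neck with the wrist camera on the way.

Call:
{"method": "step_arm", "body": {"plan": [{"x": 0.4,"y": -0.25,"z": 0},{"x": 0.7,"y": -0.48,"z": 0.1},{"x": 0.7,"y": -0.48,"z": 0.1},{"x": 0.7,"y": -0.48,"z": 0.1},{"x": 0.7,"y": -0.48,"z": 0.1},{"x": 0.7,"y": -0.48,"z": 0.1},{"x": 0.7,"y": -0.48,"z": 0.1},{"x": 0.7,"y": -0.48,"z": 0.1},{"x": 0.7,"y": -0.48,"z": 0.1},{"x": 0.7,"y": -0.48,"z": 0.1}]}}

```text
schema error: expected keys x, y, z, rx, ry, rz
```

Call:
{"method": "step_arm", "body": {"plan": [{"x": 0.7,"y": -0.48,"z": 0.1},{"x": 0.7,"y": -0.48,"z": 0.1},{"x": 0.7,"y": -0.48,"z": 0.1},{"x": 0.7,"y": -0.48,"z": 0.1},{"x": 0.7,"y": -0.48,"z": 0.1},{"x": 0.7,"y": -0.48,"z": 0.1},{"x": 0.7,"y": -0.48,"z": 0.1},{"x": 0.7,"y": -0.48,"z": 0.1},{"x": 0.6,"y": -0.4,"z": 0.1},{"x": 0.4,"y": -0.25,"z": 0}]}}

```text
schema error: expected keys x, y, z, rx, ry, rz
```

Run:
```python
from h import *
import pickle
c=cam('wrist');pickle.dump(c,open('neck.pkl','wb'));s=state();print(s['t'],s['eef_pos'],s['tcp_rot'])
X=np.array([520,-257,70]);p=np.array(c['R'])@X+c['t'];f=200/np.tan(np.radians(c['vfov']/2))
r=np.hypot(*p[:2]);u=p[:2]/r*np.arctan2(r,p[2])*f+[c['cx'],c['cy']];print(u)
u=u.astype(int);x0=max(0,u[0]-90);y0=max(0,u[1]-90);print(x0,y0)
save(c,'neck.png',crop=(x0,y0,x0+180,y0+180),s=3.3)
```

```text
0.2 [ 178.58047637 -598.80205813  214.29835801] [-3.14097120e+00 -6.75195012e-05  2.89797290e-01]
[ 145.84813044 -114.64408743]
55 0
```

View pics/neck.png

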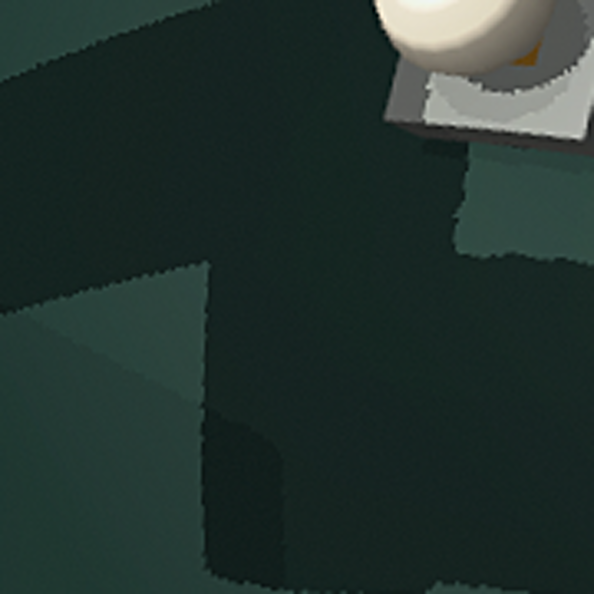

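The move was refused because every row needs all six keys. The picture only shows the bench and the bulb (top right), since the arm hasn't moved. I'll send it again.

Call:
{"method": "step_arm", "body": {"plan": [{"x": 0.4,"y": -0.25,"z": 0,"rx": 0,"ry": 0,"rz": 0},{"x": 0.7,"y": -0.48,"z": 0.1,"rx": 0,"ry": 0,"rz": 0},{"x": 0.7,"y": -0.48,"z": 0.1,"rx": 0,"ry": 0,"rz": 0},{"x": 0.7,"y": -0.48,"z": 0.1,"rx": 0,"ry": 0,"rz": 0},{"x": 0.7,"y": -0.48,"z": 0.1,"rx": 0,"ry": 0,"rz": 0},{"x": 0.7,"y": -0.48,"z": 0.1,"rx": 0,"ry": 0,"rz": 0},{"x": 0.7,"y": -0.48,"z": 0.1,"rx": 0,"ry": 0,"rz": 0},{"x": 0.7,"y": -0.48,"z": 0.1,"rx": 0,"ry": 0,"rz": 0},{"x": 0.7,"y": -0.48,"z": 0.1,"rx": 0,"ry": 0,"rz": 0},{"x": 0.7,"y": -0.48,"z": 0.1,"rx": 0,"ry": 0,"rz": 0}]}}

```text
t: 1.03
eef_pos: [307.3, -440.0, 192.1]
tcp_rot: [3.142, -0.0, 0.29]
ft_force: [0.4, -0.4, -0.1]
opening: 1.001
grip_force: 0.0
```

Call:
{"method": "step_arm", "body": {"plan": [{"x": 0.7,"y": -0.48,"z": 0.1,"rx": 0,"ry": 0,"rz": 0},{"x": 0.7,"y": -0.48,"z": 0.1,"rx": 0,"ry": 0,"rz": 0},{"x": 0.7,"y": -0.48,"z": 0.1,"rx": 0,"ry": 0,"rz": 0},{"x": 0.7,"y": -0.48,"z": 0.1,"rx": 0,"ry": 0,"rz": 0},{"x": 0.7,"y": -0.48,"z": 0.1,"rx": 0,"ry": 0,"rz": 0},{"x": 0.7,"y": -0.48,"z": 0.1,"rx": 0,"ry": 0,"rz": 0},{"x": 0.7,"y": -0.48,"z": 0.1,"rx": 0,"ry": 0,"rz": 0},{"x": 0.7,"y": -0.48,"z": 0.1,"rx": 0,"ry": 0,"rz": 0},{"x": 0.6,"y": -0.4,"z": 0.1,"rx": 0,"ry": 0,"rz": 0},{"x": 0.4,"y": -0.25,"z": 0,"rx": 0,"ry": 0,"rz": 0}]}}

```text
t: 1.87
eef_pos: [433.2, -284.8, 169.4]
tcp_rot: [-3.141, 0.0, 0.291]
ft_force: [-0.6, -0.2, 0.0]
opening: 0.996
grip_force: 0.0
```

Run:
```python
from h import *
import pickle
c=cam('wrist');pickle.dump(c,open('neck.pkl','wb'));s=state();print(s['t'],s['eef_pos'],s['tcp_rot'])
X=np.array([520,-257,70]);p=np.array(c['R'])@X+c['t'];f=200/np.tan(np.radians(c['vfov']/2))
r=np.hypot(*p[:2]);u=p[:2]/r*np.arctan2(r,p[2])*f+[c['cx'],c['cy']];print(u)
u=u.astype(int);x0=max(0,u[0]-90);y0=max(0,u[1]-90);print(x0,y0)
save(c,'neck2.png',crop=(x0,y0,x0+180,y0+180),s=3.3)
```

```text
1.9167 [ 433.9162086  -284.22662469  169.58315604] [-3.14104842e+00 -1.13121827e-04  2.91464382e-01]
[317.66914703 101.47500366]
227 11
```

View pics/neck2.png

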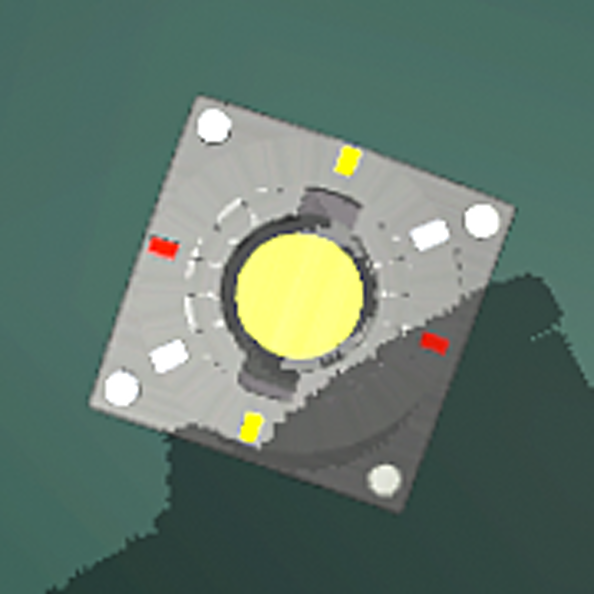

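The wrist crop shows the marks clearly: yellow at (348,160) and (251,428), white at (430,235) and (168,356), red at (163,246) and (434,343). I'll locate them by colour.

Run:
```python
from h import *
import pickle
c=pickle.load(open('neck.pkl','rb'));im=c['image'];hsv=cv2.cvtColor(im,cv2.COLOR_RGB2HSV)
def blobs(m,lo,hi):
    mm=np.zeros_like(m);mm[11:191,227:407]=m[11:191,227:407]
    n,l,st,ce=cv2.connectedComponentsWithStats(mm); return [(ce[i],st[i,4]) for i in range(1,n) if lo<st[i,4]<hi]
for nm,m in dict(yel=cv2.inRange(hsv,(22,120,120),(36,255,255)),red=cv2.inRange(hsv,(0,150,80),(8,255,255)),whi=cv2.inRange(hsv,(0,0,215),(180,40,255))).items():
    B=blobs(m,15,400 if nm!='whi' else 80)
    P=[onz(c,*b[0],70) for b in B]
    for b,p in zip(B,P): print(nm,b,p.round(1))
    if len(P)==2: d=P[0]-P[1];print('  mid',((P[0]+P[1])/2).round(1),'len',np.linalg.norm(d).round(1),'ang',np.degrees(np.arctan2(d[1],d[0])).round(1))
B=blobs(cv2.inRange(hsv,(22,60,120),(36,255,255)),600,3000);print([ (b,onz(c,*b[0],59).round(1)) for b in B])
# handle from top
t=pickle.load(open('d0.pkl','rb'))['top']
a=onz(t,282.4,190,57);b=onz(t,316.4,184.8,57);print(a,b,np.linalg.norm(a-b),(a+b)/2)
h=(a+b)/2;s=state();yaw=np.arctan2(*(np.array([192.4+0*1,33.2])[::-1]));print('cab yaw',yaw, 'bar',np.arctan2((a-b)[1],(a-b)[0])-np.pi/2)
```

```text
yel (array([331.92857143,  59.4047619 ]), np.int32(42)) [ 559.3 -258.    70. ]
yel (array([302.54761905, 140.04761905]), np.int32(42)) [ 483.9 -254.    70. ]
  mid [ 521.6 -256.    70. ] len 75.5 ang -3.0
red (array([276.        ,  85.56756757]), np.int32(37)) [ 523.7 -218.4   70. ]
red (array([358.17948718, 114.56410256]), np.int32(39)) [ 519.5 -293.8   70. ]
  mid [ 521.6 -256.1   70. ] len 75.6 ang 86.9
whi (array([356.81690141,  81.63380282]), np.int32(71)) [ 546.9 -284.1   70. ]
whi (array([283.94117647, 105.        ]), np.int32(17)) [ 509.  -229.9   70. ]
whi (array([277.71052632, 118.46052632]), np.int32(76)) [ 496.2 -227.9   70. ]
whi (array([343.11111111, 155.55555556]), np.int32(54)) [ 481.  -292.1   70. ]
[((array([317.14492754, 100.19181586]), np.int32(1173)), array([ 521.4, -256.1,   59. ]))]
[565.62230471 147.13040598  57.        ] [584.08542975  33.44933352  57.        ] 115.17062655662134 [574.85386723  90.28986975  57.        ]
cab yaw 0.17087444845572528 bar 0.16100577907930935
```

Call:
{"method": "step_arm", "body": {"jaw": 0.4, "plan": [{"x": 0.58,"y": -0.59,"z": 0,"rx": 0,"ry": 0,"rz": -1},{"x": 0.64,"y": -0.53,"z": 0,"rx": 0,"ry": 0,"rz": -1},{"x": 0.69,"y": -0.47,"z": 0,"rx": 0,"ry": 0,"rz": -1},{"x": 0.73,"y": -0.39,"z": 0,"rx": 0,"ry": 0,"rz": -1},{"x": 0.77,"y": -0.32,"z": 0,"rx": 0,"ry": 0,"rz": -1},{"x": 0.79,"y": -0.24,"z": 0,"rx": 0,"ry": 0,"rz": -1},{"x": 0.81,"y": -0.16,"z": 0,"rx": 0,"ry": 0,"rz": -1},{"x": 0.83,"y": -0.08,"z": 0,"rx": 0,"ry": 0,"rz": -1},{"x": 0.83,"y": 0,"z": 0,"rx": 0,"ry": 0,"rz": -1},{"x": 0.83,"y": 0.09,"z": 0,"rx": 0,"ry": 0,"rz": -1}]}}

```text
t: 2.75
eef_pos: [529.7, -102.6, 169.8]
tcp_rot: [3.141, 0.0, 1.295]
ft_force: [0.6, -0.1, -1.0]
opening: 0.356
grip_force: 0.0
```

Call:
{"method": "step_arm", "body": {"plan": [{"x": 0.81,"y": 0.17,"z": 0,"rx": 0,"ry": 0,"rz": -1},{"x": 0.79,"y": 0.25,"z": 0,"rx": 0,"ry": 0,"rz": -1},{"x": 0.76,"y": 0.33,"z": 0,"rx": 0,"ry": 0,"rz": -1},{"x": 0.73,"y": 0.4,"z": 0,"rx": 0,"ry": 0,"rz": -1},{"x": 0.68,"y": 0.47,"z": 0,"rx": 0,"ry": 0,"rz": -0.5},{"x": 0.4,"y": 0.3,"z": 0,"rx": 0,"ry": 0,"rz": 0},{"x": 0,"y": 0,"z": 0,"rx": 0,"ry": 0,"rz": 0},{"x": 0,"y": 0,"z": 0,"rx": 0,"ry": 0,"rz": 0},{"x": 0,"y": 0,"z": 0,"rx": 0,"ry": 0,"rz": 0},{"x": 0,"y": 0,"z": 0,"rx": 0,"ry": 0,"rz": 0}]}}

```text
t: 3.58
eef_pos: [583.4, -1.6, 169.7]
tcp_rot: [-3.141, 0.0, 1.738]
ft_force: [-0.3, 1.0, 0.5]
opening: 0.303
grip_force: 0.0
```

Run:
```python
from h import *
import pickle
c=cam('wrist');pickle.dump(c,open('han.pkl','wb'));s=state();print(s['t'],s['eef_pos'],s['tcp_rot'],s['opening'])
X=np.array([575,90,57]);p=np.array(c['R'])@X+c['t'];f=200/np.tan(np.radians(c['vfov']/2))
r=np.hypot(*p[:2]);u=p[:2]/r*np.arctan2(r,p[2])*f+[c['cx'],c['cy']];print(u)
save(c,'han.png',s=1.25)
```

```text
3.6333 [583.45730226  -1.53751383 169.69523571] [-3.14153643e+00  1.73771354e-04  1.73817085e+00] 0.29963224034602753
[325.90319601 101.3981413 ]
```

View pics/han.png

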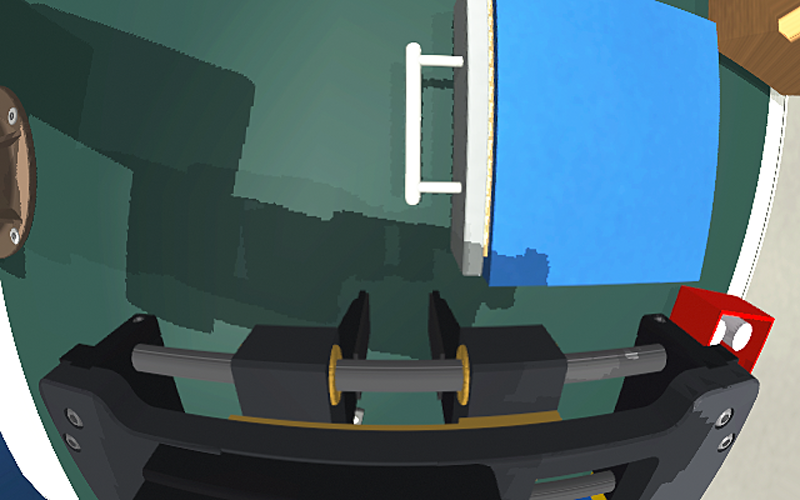

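The wrist view (1.25x) shows the handle bar running from (413,44) to (413,203), the drawer front at x≈470 and the fingers at the bottom.

Run:
```python
from h import *
import pickle
c=pickle.load(open('han.pkl','rb'));im=c['image']
g=im.min(2)>215; g[:20]=0; m=np.zeros_like(g);m[30:170,322:342]=g[30:170,322:342]
ys,xs=np.nonzero(m);print(xs.min(),xs.max(),ys.min(),ys.max())
P=np.array([onz(c,u,v,59) for u,v in zip(xs,ys)])[:,:2]
r=cv2.minAreaRect(P.astype(np.float32));print(r)
b=[onz(c,xs[ys==k].mean(),k,59) for k in (ys.min()+3,ys.max()-3)];print(b,np.arctan2(*(b[0]-b[1])[:2][::-1])-np.pi/2)
s=state();h=np.r_[np.array(r[0]),57];d=Ro.from_euler('xyz',s['tcp_rot']).inv().apply(h-s['eef_pos']);print('tool delta to grasp (TCP at z=38)',d+[0,0,19],(d+[0,0,19])/25)
```

```text
324 341 34 163
((580.3740844726562, 94.14556884765625), (15.588580131530762, 119.65243530273438), 9.791437149047852)
[array([568.97424562, 149.91704101,  59.        ]), array([587.37852176,  37.49070357,  59.        ])] 0.16226154342357968
tool delta to grasp (TCP at z=38) [ 94.87919237  12.90644494 131.6780246 ] [3.79516769 0.5162578  5.26712098]
```

Call:
{"method": "step_arm", "body": {"plan": [{"x": 0.75,"y": 0.09,"z": 0,"rx": 0,"ry": 0,"rz": 0},{"x": 0.95,"y": 0.1,"z": 0,"rx": 0,"ry": 0,"rz": 0},{"x": 0.95,"y": 0.1,"z": 0.2,"rx": 0,"ry": 0,"rz": 0},{"x": 0.7,"y": 0.08,"z": 0.6,"rx": 0,"ry": 0,"rz": 0},{"x": 0.44,"y": 0.06,"z": 0.8,"rx": 0,"ry": 0,"rz": 0},{"x": 0,"y": 0,"z": 0.9,"rx": 0,"ry": 0,"rz": 0},{"x": 0,"y": 0,"z": 0.9,"rx": 0,"ry": 0,"rz": 0},{"x": 0,"y": 0,"z": 0.8,"rx": 0,"ry": 0,"rz": 0},{"x": 0,"y": 0,"z": 0.6,"rx": 0,"ry": 0,"rz": 0},{"x": 0,"y": 0,"z": 0.45,"rx": 0,"ry": 0,"rz": 0}]}}

```text
t: 4.47
eef_pos: [577.9, 93.9, 37.0]
tcp_rot: [-3.14, -0.0, 1.739]
ft_force: [-0.2, 0.3, 0.3]
opening: 0.302
grip_force: 0.0
```

Call:
{"method": "step_arm", "body": {"jaw": 0.9, "plan": [{"x": 0,"y": 0,"z": 0,"rx": 0,"ry": 0,"rz": 0},{"x": 0,"y": 0,"z": 0,"rx": 0,"ry": 0,"rz": 0},{"x": 0,"y": 0,"z": 0,"rx": 0,"ry": 0,"rz": 0},{"x": 0,"y": 0,"z": 0,"rx": 0,"ry": 0,"rz": 0},{"x": 0,"y": 0,"z": 0,"rx": 0,"ry": 0,"rz": 0},{"x": 0,"y": 0,"z": 0,"rx": 0,"ry": 0,"rz": 0},{"x": 0,"y": 0,"z": 0,"rx": 0,"ry": 0,"rz": 0},{"x": 0,"y": 0,"z": 0,"rx": 0,"ry": 0,"rz": 0},{"x": 0,"y": 0,"z": 0,"rx": 0,"ry": 0,"rz": 0},{"x": 0,"y": 0,"z": 0,"rx": 0,"ry": 0,"rz": 0}]}}

```text
t: 5.3
eef_pos: [579.0, 94.4, 39.3]
tcp_rot: [3.14, 0.0, 1.74]
ft_force: [-0.4, -2.9, 6.7]
opening: 0.107
grip_force: 30.0
```

Call:
{"method": "step_arm", "body": {"plan": [{"x": 0,"y": -0.3,"z": 0,"rx": 0,"ry": 0,"rz": 0},{"x": 0,"y": -0.6,"z": 0,"rx": 0,"ry": 0,"rz": 0},{"x": 0,"y": -0.7,"z": 0,"rx": 0,"ry": 0,"rz": 0},{"x": 0,"y": -0.7,"z": 0,"rx": 0,"ry": 0,"rz": 0},{"x": 0,"y": -0.7,"z": 0,"rx": 0,"ry": 0,"rz": 0},{"x": 0,"y": -0.7,"z": 0,"rx": 0,"ry": 0,"rz": 0},{"x": 0,"y": -0.7,"z": 0,"rx": 0,"ry": 0,"rz": 0},{"x": 0,"y": -0.6,"z": 0,"rx": 0,"ry": 0,"rz": 0},{"x": 0,"y": -0.4,"z": 0,"rx": 0,"ry": 0,"rz": 0},{"x": 0,"y": -0.25,"z": 0,"rx": 0,"ry": 0,"rz": 0}]}}

```text
t: 6.13
eef_pos: [440.1, 71.1, 39.3]
tcp_rot: [3.136, 0.0, 1.739]
ft_force: [24.3, 19.4, -15.5]
opening: 0.107
grip_force: 30.0
```

Call:
{"method": "step_arm", "body": {"plan": [{"x": 0,"y": -0.08,"z": 0,"rx": 0,"ry": 0,"rz": 0},{"x": 0,"y": -0.08,"z": 0,"rx": 0,"ry": 0,"rz": 0},{"x": 0,"y": 0,"z": 0,"rx": 0,"ry": 0,"rz": 0},{"x": 0,"y": 0,"z": 0,"rx": 0,"ry": 0,"rz": 0},{"x": 0,"y": 0,"z": 0,"rx": 0,"ry": 0,"rz": 0},{"x": 0,"y": 0,"z": 0,"rx": 0,"ry": 0,"rz": 0},{"x": 0,"y": 0,"z": 0,"rx": 0,"ry": 0,"rz": 0},{"x": 0,"y": 0,"z": 0,"rx": 0,"ry": 0,"rz": 0},{"x": 0,"y": 0,"z": 0,"rx": 0,"ry": 0,"rz": 0},{"x": 0,"y": 0,"z": 0,"rx": 0,"ry": 0,"rz": 0}]}}

```text
t: 6.97
eef_pos: [440.2, 71.1, 39.3]
tcp_rot: [3.13, 0.001, 1.739]
ft_force: [18.5, 15.8, -5.2]
opening: 0.106
grip_force: 30.0
```

Call:
{"method": "step_arm", "body": {"jaw": 0.4, "plan": [{"x": 0,"y": 0.16,"z": 0,"rx": 0,"ry": 0,"rz": 0},{"x": 0,"y": 0,"z": 0,"rx": 0,"ry": 0,"rz": 0},{"x": 0,"y": 0,"z": 0,"rx": 0,"ry": 0,"rz": 0},{"x": 0,"y": 0,"z": 0,"rx": 0,"ry": 0,"rz": 0},{"x": 0,"y": 0,"z": 0,"rx": 0,"ry": 0,"rz": 0},{"x": 0,"y": 0,"z": -0.2,"rx": 0,"ry": 0,"rz": 0},{"x": 0,"y": 0,"z": -0.5,"rx": 0,"ry": 0,"rz": 0},{"x": 0,"y": 0,"z": -0.8,"rx": 0,"ry": 0,"rz": 0},{"x": 0,"y": 0,"z": -0.9,"rx": 0,"ry": 0,"rz": 0},{"x": 0,"y": 0,"z": -0.9,"rx": 0,"ry": 0,"rz": 0}]}}

```text
t: 7.8
eef_pos: [438.7, 70.7, 121.9]
tcp_rot: [-3.141, -0.0, 1.74]
ft_force: [-1.1, -0.6, -0.3]
opening: 0.302
grip_force: 0.0
```

Call:
{"method": "step_arm", "body": {"plan": [{"x": -0.2,"y": 0.2,"z": -0.9,"rx": 0,"ry": 0,"rz": 0},{"x": -0.4,"y": 0.6,"z": -0.8,"rx": 0,"ry": 0,"rz": 0},{"x": -0.4,"y": 0.6,"z": -0.4,"rx": 0,"ry": 0,"rz": 0},{"x": -0.5,"y": 0.7,"z": 0,"rx": 0,"ry": 0,"rz": 0},{"x": -0.5,"y": 0.7,"z": 0,"rx": 0,"ry": 0,"rz": 0},{"x": -0.5,"y": 0.7,"z": 0,"rx": 0,"ry": 0,"rz": 0},{"x": -0.4,"y": 0.6,"z": 0,"rx": 0,"ry": 0,"rz": 0},{"x": -0.3,"y": 0.4,"z": 0,"rx": 0,"ry": 0,"rz": 0},{"x": 0,"y": 0,"z": 0,"rx": 0,"ry": 0,"rz": 0},{"x": 0,"y": 0,"z": 0,"rx": 0,"ry": 0,"rz": 0}]}}

```text
t: 8.63
eef_pos: [563.1, 10.7, 173.2]
tcp_rot: [-3.141, -0.0, 1.739]
ft_force: [-0.6, 0.3, -0.2]
opening: 0.298
grip_force: 0.0
```

Run:
```python
from h import *
import pickle
c=cam('wrist');t=cam('top');pickle.dump((c,t),open('drw.pkl','wb'));s=state();print(s['t'],s['eef_pos'],s['tcp_rot'],s['opening'],s['ft_force'])
save(c,'drw.png',s=1.25)
```

```text
8.7333 [562.5946483   11.1748711  173.39576097] [-3.14082594e+00 -1.52555358e-04  1.73991698e+00] 0.3008819877259972 [-0.42312661 -0.4346849  -0.73832365]
```

View pics/drw.png

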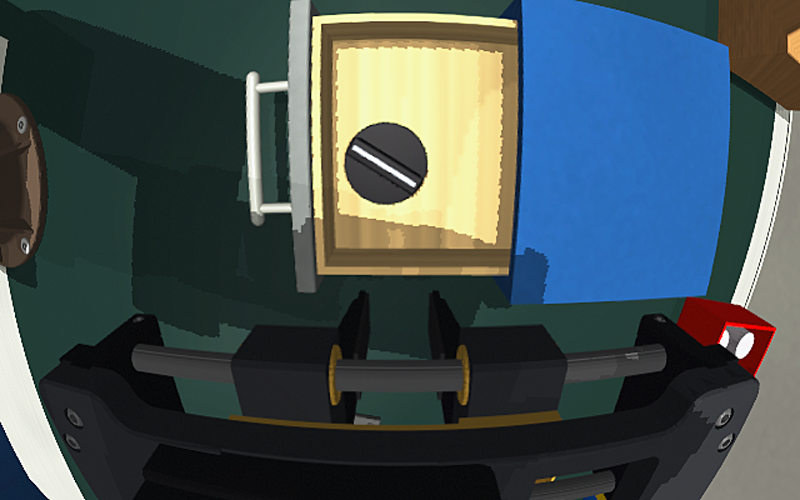

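The drawer is open. The cap is at (386,163) at 1.25x, with its white line running from (352,148) to (416,187). I'll measure both.

Run:
```python
from h import *
import pickle
c,t=pickle.load(open('drw.pkl','rb'));im=c['image']
sub=lambda m:(lambda z:(z.__setitem__((slice(90,170),slice(268,350)),m[90:170,268:350]),z)[1])(np.zeros_like(m))
dark=sub((im.max(2)<110).astype(np.uint8)); 
cs,_=cv2.findContours(dark,0,1);k=max(cs,key=cv2.contourArea);hull=cv2.convexHull(k)
D=np.array([onz(c,*p[0],51.5)[:2] for p in k]).astype(np.float32);print('disc',cv2.fitEllipse(D))
fill=cv2.drawContours(np.zeros(im.shape[:2],np.uint8),[hull],-1,1,-1);fill=cv2.erode(fill,np.ones((7,7)))
w=fill&(im.min(2)>150);ys,xs=np.nonzero(w)
P=np.array([onz(c,u,v,77.5)[:2] for u,v in zip(xs,ys)]).astype(np.float32);r=cv2.minAreaRect(P);print('line',r,P.mean(0))
d=np.linalg.svd(P-P.mean(0))[2][0];th=np.arctan2(d[1],d[0]);print('bar angle',th,'z',np.median([dep(c,u,v)[2] for u,v in zip(xs,ys)]))
# handle now
g=(im.min(2)>190);m=np.zeros_like(g);m[55:182,192:208]=g[55:182,192:208];ys,xs=np.nonzero(m)
print('bar',[ (xs[ys==q].mean(),q,onz(c,xs[ys==q].mean(),q,59).round(1)) for q in (ys.min()+4,ys.max()-4)])
```

```text
disc ((542.9517822265625, 72.7092056274414), (61.49917221069336, 62.047515869140625), 76.37826538085938)
line ((542.6104736328125, 72.52692413330078), (3.7491679191589355, 50.360408782958984), 67.18392181396484) [542.57635   72.660545]
bar angle -0.39642987 z 79.49851370837845
bar [(np.float64(200.5), np.int64(62), array([430.2, 125.1,  59. ])), (np.float64(203.0), np.int64(166), array([446.1,  24.6,  59. ]))]
```

Call:
{"method": "step_arm", "body": {"jaw": 0.16, "plan": [{"x": 0.51,"y": -0.07,"z": 0,"rx": 0,"ry": 0,"rz": -1},{"x": 0.52,"y": -0.02,"z": 0,"rx": 0,"ry": 0,"rz": -1},{"x": 0.52,"y": 0.03,"z": 0,"rx": 0,"ry": 0,"rz": -1},{"x": 0.51,"y": 0.08,"z": 0,"rx": 0,"ry": 0,"rz": -1},{"x": 0.5,"y": 0.13,"z": 0,"rx": 0,"ry": 0,"rz": -1},{"x": 0,"y": 0,"z": 0.3,"rx": 0,"ry": 0,"rz": -1},{"x": 0,"y": 0,"z": 0.5,"rx": 0,"ry": 0,"rz": -1},{"x": 0,"y": 0,"z": 0.6,"rx": 0,"ry": 0,"rz": -1},{"x": 0,"y": 0,"z": 0.6,"rx": 0,"ry": 0,"rz": -1},{"x": 0,"y": 0,"z": 0.3,"rx": 0,"ry": 0,"rz": -1}]}}

```text
t: 9.57
eef_pos: [542.3, 72.9, 114.7]
tcp_rot: [-3.141, -0.002, 2.745]
ft_force: [0.4, 0.2, 0.8]
opening: 0.417
grip_force: 0.0
```

Run:
```python
from h import *
s=state();print(s['t'],s['eef_pos'],s['tcp_rot'],s['opening']);d=Ro.from_euler('xyz',s['tcp_rot']).inv().apply(np.array([542.8,72.6,54])-s['eef_pos']);print(d/25,10*(s['tcp_rot'][2]-2.745))
```

```text
9.5667 [542.34406885  72.90385866 114.73477725] [-3.14082186e+00 -1.58299100e-03  2.74537878e+00] 0.4169249872022287
[-2.53607662e-02 -2.30194395e-03  2.42935648e+00] 0.003787817200220367
```

Call:
{"method": "step_arm", "body": {"plan": [{"x": -0.02,"y": 0,"z": 0.4,"rx": 0,"ry": 0,"rz": 0},{"x": 0,"y": 0,"z": 0.5,"rx": 0,"ry": 0,"rz": 0},{"x": 0,"y": 0,"z": 0.5,"rx": 0,"ry": 0,"rz": 0},{"x": 0,"y": 0,"z": 0.4,"rx": 0,"ry": 0,"rz": 0},{"x": 0,"y": 0,"z": 0.3,"rx": 0,"ry": 0,"rz": 0},{"x": 0,"y": 0,"z": 0.2,"rx": 0,"ry": 0,"rz": 0},{"x": 0,"y": 0,"z": 0.1,"rx": 0,"ry": 0,"rz": 0},{"x": 0,"y": 0,"z": 0,"rx": 0,"ry": 0,"rz": 0},{"x": 0,"y": 0,"z": 0,"rx": 0,"ry": 0,"rz": 0},{"x": 0,"y": 0,"z": 0,"rx": 0,"ry": 0,"rz": 0}]}}

```text
t: 10.4
eef_pos: [544.5, 72.3, 56.3]
tcp_rot: [3.141, 0.001, 2.74]
ft_force: [-0.6, -0.0, -0.8]
opening: 0.418
grip_force: 0.0
```

Call:
{"method": "step_arm", "body": {"jaw": 0.9, "plan": [{"x": 0,"y": 0,"z": 0,"rx": 0,"ry": 0,"rz": 0},{"x": 0,"y": 0,"z": 0,"rx": 0,"ry": 0,"rz": 0},{"x": 0,"y": 0,"z": 0,"rx": 0,"ry": 0,"rz": 0},{"x": 0,"y": 0,"z": 0,"rx": 0,"ry": 0,"rz": 0},{"x": 0,"y": 0,"z": 0,"rx": 0,"ry": 0,"rz": 0},{"x": 0,"y": 0,"z": 0,"rx": 0,"ry": 0,"rz": 0},{"x": 0,"y": 0,"z": 0,"rx": 0,"ry": 0,"rz": 0},{"x": 0,"y": 0,"z": 0,"rx": 0,"ry": 0,"rz": 0},{"x": 0,"y": 0,"z": 0,"rx": 0,"ry": 0,"rz": 0},{"x": 0,"y": 0,"z": 0,"rx": 0,"ry": 0,"rz": 0}]}}

```text
t: 11.23
eef_pos: [544.2, 72.3, 55.8]
tcp_rot: [-3.141, -0.0, 2.74]
ft_force: [-0.0, -0.7, -1.0]
opening: 0.148
grip_force: 30.0
```

Call:
{"method": "step_arm", "body": {"plan": [{"x": 0,"y": 0,"z": -0.2,"rx": 0,"ry": 0,"rz": 0},{"x": 0,"y": 0,"z": -0.3,"rx": 0,"ry": 0,"rz": 0},{"x": 0,"y": 0,"z": -0.5,"rx": 0,"ry": 0,"rz": -0.4},{"x": 0,"y": 0,"z": -0.6,"rx": 0,"ry": 0,"rz": -0.5},{"x": 0,"y": 0,"z": -0.6,"rx": 0,"ry": 0,"rz": -0.5},{"x": 0,"y": 0,"z": -0.6,"rx": 0,"ry": 0,"rz": -0.5},{"x": 0,"y": 0,"z": -0.6,"rx": 0,"ry": 0,"rz": -0.5},{"x": 0,"y": 0,"z": -0.4,"rx": 0,"ry": 0,"rz": -0.5},{"x": 0,"y": -0.2,"z": -0.2,"rx": 0,"ry": 0,"rz": -0.4},{"x": 0,"y": -0.4,"z": 0,"rx": 0,"ry": 0,"rz": -0.2}]}}

```text
t: 12.07
eef_pos: [543.4, 57.8, 158.0]
tcp_rot: [3.141, 0.003, 3.093]
ft_force: [0.3, -0.1, -0.5]
opening: 0.149
grip_force: 30.0
```

Call:
{"method": "step_arm", "body": {"plan": [{"x": 0,"y": -0.6,"z": 0,"rx": 0,"ry": 0,"rz": 0},{"x": 0,"y": -0.8,"z": 0,"rx": 0,"ry": 0,"rz": 0},{"x": 0,"y": -0.9,"z": 0,"rx": 0,"ry": 0,"rz": 0},{"x": 0,"y": -0.9,"z": 0,"rx": 0,"ry": 0,"rz": 0},{"x": 0,"y": -0.9,"z": 0,"rx": 0,"ry": 0,"rz": 0},{"x": 0,"y": -0.9,"z": 0,"rx": 0,"ry": 0,"rz": 0},{"x": 0,"y": -0.9,"z": 0,"rx": 0,"ry": 0,"rz": 0},{"x": 0,"y": -0.9,"z": 0,"rx": 0,"ry": 0,"rz": 0},{"x": 0,"y": -0.9,"z": 0,"rx": 0,"ry": 0,"rz": 0},{"x": 0,"y": -0.9,"z": 0,"rx": 0,"ry": 0,"rz": 0}]}}

```text
t: 12.9
eef_pos: [531.6, -158.5, 156.7]
tcp_rot: [-3.141, 0.001, 3.09]
ft_force: [0.3, -0.5, -0.9]
opening: 0.146
grip_force: 30.0
```

Call:
{"method": "step_arm", "body": {"plan": [{"x": 0,"y": -0.9,"z": 0,"rx": 0,"ry": 0,"rz": 0},{"x": 0,"y": -0.9,"z": 0,"rx": 0,"ry": 0,"rz": 0},{"x": 0.1,"y": -0.9,"z": 0,"rx": 0,"ry": 0,"rz": 0},{"x": 0.05,"y": -0.7,"z": 0,"rx": 0,"ry": 0,"rz": 0},{"x": 0,"y": -0.4,"z": 0,"rx": 0,"ry": 0,"rz": 0},{"x": 0,"y": -0.2,"z": 0,"rx": 0,"ry": 0,"rz": 0},{"x": 0,"y": 0,"z": 0,"rx": 0,"ry": 0,"rz": 0},{"x": 0,"y": 0,"z": 0,"rx": 0,"ry": 0,"rz": 0},{"x": 0,"y": 0,"z": 0,"rx": 0,"ry": 0,"rz": 0},{"x": 0,"y": 0,"z": 0,"rx": 0,"ry": 0,"rz": 0}]}}

```text
t: 13.73
eef_pos: [523.1, -256.2, 156.0]
tcp_rot: [-3.142, 0.0, 3.091]
ft_force: [1.0, 0.9, -1.3]
opening: 0.146
grip_force: 30.0
```

Run:
```python
from h import *
import pickle
c=cam('wrist');t=cam('top');pickle.dump((c,t),open('fit.pkl','wb'));s=state();print(s['t'],s['eef_pos'],s['tcp_rot'],s['opening'],s['ft_force'])
d=Ro.from_euler('xyz',s['tcp_rot']).inv().apply(np.array([523.1,-256.1,150])-s['eef_pos']);print(d/25,10*(s['tcp_rot'][2]-3.089))
save(c,'fit.png',s=1.25)
```

```text
13.8333 [ 523.04632475 -256.38736926  155.95569595] [-3.14157525e+00 -1.10269389e-05  3.09061635e+00] 0.14804692328083763 [ 0.19528845  0.52272974 -0.31963399]
[-0.00156114  0.01159338  0.23822762] 0.016163543934846203
```

View pics/fit.png

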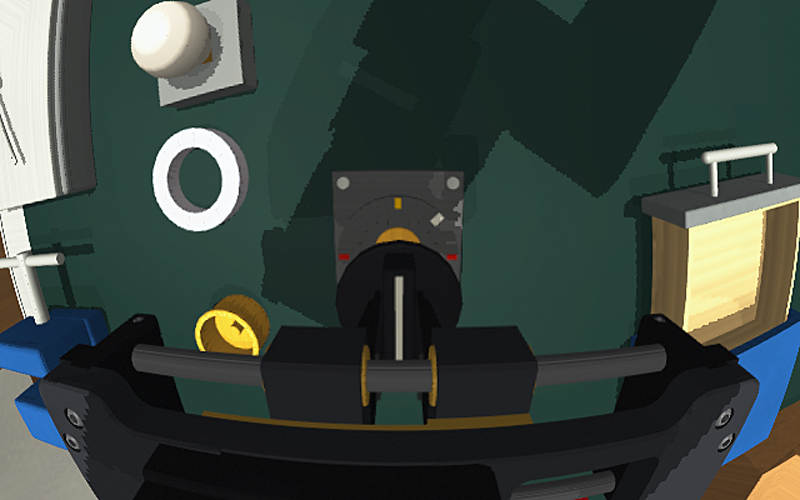

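The cap hangs straight in the grip: its white line is at x≈399, and the near yellow mark is at (398,203) with the red marks at (344,257) and (452,257). I'll use this second view to cross-check the neck position.

Run:
```python
from h import *
import pickle
c,t=pickle.load(open('fit.pkl','rb'));im=c['image'];hsv=cv2.cvtColor(im,cv2.COLOR_RGB2HSV)
for nm,m in dict(yel=cv2.inRange(hsv,(18,120,90),(36,255,255)),red=(cv2.inRange(hsv,(0,120,60),(8,255,255))|cv2.inRange(hsv,(172,120,60),(180,255,255)))).items():
    z=np.zeros_like(m);z[145:225,255:380]=m[145:225,255:380]
    n,l,st,ce=cv2.connectedComponentsWithStats(z)
    for i in range(1,n):
        if st[i,4]>8: print(nm,ce[i].round(1),st[i,4],onz(c,*ce[i],70).round(1))
g=(im.min(2)>110);z=np.zeros_like(g);z[215:290,305:335]=g[215:290,305:335];ys,xs=np.nonzero(z);
a=np.polyfit(ys,xs,1);print('line',ys.min(),ys.max(),xs.mean(),a)
s=state();zt=s['eef_pos'][2]+8.7+13
for y in (ys.min(),): print(onz(c,np.polyval(a,y),y,zt).round(1))
X=np.polyval(a,[ys.min(),ys.max()-8]);A=onz(c,X[0],ys.min(),zt);B=onz(c,X[1],ys.max()-8,zt);print(A,B,np.arctan2(*(A-B)[:2][::-1]))
# cap disc near edge
```

```text
yel [317.9 162.1] 46 [ 484.4 -254.1   70. ]
yel [317.7 188.1] 282 [ 506.9 -255.5   70. ]
red [274.7 205. ] 42 [ 520.2 -293.9   70. ]
red [360.9 205. ] 42 [ 524.  -218.4   70. ]
line 222 287 318.9939209726444 [-5.49249359e-04  3.19133651e+02]
[ 498.2 -253.9  177.7]
[ 498.19384514 -253.91502825  177.65569595] [ 532.20119629 -255.63145277  177.65569595] 3.0911632848313024
```

Call:
{"method": "step_arm", "body": {"plan": [{"x": 0.03,"y": 0,"z": 0.2,"rx": 0,"ry": 0,"rz": 0.02},{"x": 0,"y": 0,"z": 0.4,"rx": 0,"ry": 0,"rz": 0},{"x": 0,"y": 0,"z": 0.4,"rx": 0,"ry": 0,"rz": 0},{"x": 0,"y": 0,"z": 0.4,"rx": 0,"ry": 0,"rz": 0},{"x": 0,"y": 0,"z": 0.3,"rx": 0,"ry": 0,"rz": 0},{"x": 0,"y": 0,"z": 0.2,"rx": 0,"ry": 0,"rz": 0},{"x": 0,"y": 0,"z": 0.1,"rx": 0,"ry": 0,"rz": 0},{"x": 0,"y": 0,"z": 0.1,"rx": 0,"ry": 0,"rz": 0},{"x": 0,"y": 0,"z": 0.1,"rx": 0,"ry": 0,"rz": 0},{"x": 0,"y": 0,"z": 0.1,"rx": 0,"ry": 0,"rz": 0}]}}

```text
t: 14.67
eef_pos: [522.3, -257.1, 98.4]
tcp_rot: [-3.141, 0.0, 3.088]
ft_force: [0.4, 0.8, -2.3]
opening: 0.143
grip_force: 30.0
```

Call:
{"method": "step_arm", "body": {"plan": [{"x": 0,"y": 0,"z": 0.05,"rx": 0,"ry": 0,"rz": 0},{"x": 0,"y": 0,"z": 0.05,"rx": 0,"ry": 0,"rz": 0},{"x": 0,"y": 0,"z": 0.05,"rx": 0,"ry": 0,"rz": 0},{"x": 0,"y": 0,"z": 0.05,"rx": 0,"ry": 0,"rz": 0},{"x": 0,"y": 0,"z": 0.05,"rx": 0,"ry": 0,"rz": 0},{"x": 0,"y": 0,"z": 0,"rx": 0,"ry": 0,"rz": 0},{"x": 0,"y": 0,"z": 0,"rx": 0,"ry": 0,"rz": 0},{"x": 0,"y": 0,"z": 0,"rx": 0,"ry": 0,"rz": 0},{"x": 0,"y": 0,"z": 0,"rx": 0,"ry": 0,"rz": 0},{"x": 0,"y": 0,"z": 0,"rx": 0,"ry": 0,"rz": 0}]}}

```text
t: 15.5
eef_pos: [522.2, -257.0, 92.2]
tcp_rot: [-3.141, 0.0, 3.088]
ft_force: [-0.6, 1.2, -1.7]
opening: 0.146
grip_force: 30.0
```

Call:
{"method": "step_arm", "body": {"plan": [{"x": 0,"y": 0.03,"z": 0.04,"rx": 0,"ry": 0,"rz": 0},{"x": 0,"y": 0,"z": 0.04,"rx": 0,"ry": 0,"rz": 0},{"x": 0,"y": 0,"z": 0.04,"rx": 0,"ry": 0,"rz": 0},{"x": 0,"y": 0,"z": 0.04,"rx": 0,"ry": 0,"rz": 0},{"x": 0,"y": 0,"z": 0.04,"rx": 0,"ry": 0,"rz": 0},{"x": 0,"y": 0,"z": 0.04,"rx": 0,"ry": 0,"rz": 0},{"x": 0,"y": 0,"z": 0.04,"rx": 0,"ry": 0,"rz": 0},{"x": 0,"y": 0,"z": 0,"rx": 0,"ry": 0,"rz": 0},{"x": 0,"y": 0,"z": 0,"rx": 0,"ry": 0,"rz": 0},{"x": 0,"y": 0,"z": 0,"rx": 0,"ry": 0,"rz": 0}]}}

```text
t: 16.33
eef_pos: [522.2, -256.2, 85.2]
tcp_rot: [-3.142, 0.0, 3.088]
ft_force: [-0.7, 0.3, 4.2]
opening: 0.147
grip_force: 30.0
```

Call:
{"method": "step_arm", "body": {"plan": [{"x": 0,"y": 0,"z": 0.03,"rx": 0,"ry": 0,"rz": 0},{"x": 0,"y": 0,"z": 0.03,"rx": 0,"ry": 0,"rz": 0},{"x": 0,"y": 0,"z": 0.03,"rx": 0,"ry": 0,"rz": 0},{"x": 0,"y": 0,"z": 0.02,"rx": 0,"ry": 0,"rz": 0},{"x": 0,"y": 0,"z": 0.02,"rx": 0,"ry": 0,"rz": 0},{"x": 0,"y": 0,"z": 0,"rx": 0,"ry": 0,"rz": 0},{"x": 0,"y": 0,"z": 0,"rx": 0,"ry": 0,"rz": 0},{"x": 0,"y": 0,"z": 0,"rx": 0,"ry": 0,"rz": 0},{"x": 0,"y": 0,"z": 0,"rx": 0,"ry": 0,"rz": 0},{"x": 0,"y": 0,"z": 0,"rx": 0,"ry": 0,"rz": 0}]}}

```text
t: 17.17
eef_pos: [522.2, -256.3, 83.2]
tcp_rot: [-3.141, 0.001, 3.088]
ft_force: [-5.8, 4.5, 18.8]
opening: 0.144
grip_force: 30.0
```

Call:
{"method": "step_arm", "body": {"plan": [{"x": 0,"y": 0,"z": 0,"rx": 0,"ry": 0,"rz": 0.3},{"x": 0,"y": 0,"z": 0,"rx": 0,"ry": 0,"rz": 0.5},{"x": 0,"y": 0,"z": 0,"rx": 0,"ry": 0,"rz": 0.6},{"x": 0,"y": 0,"z": 0,"rx": 0,"ry": 0,"rz": 0.6},{"x": 0,"y": 0,"z": 0,"rx": 0,"ry": 0,"rz": 0.6},{"x": 0,"y": 0,"z": 0,"rx": 0,"ry": 0,"rz": 0.6},{"x": 0,"y": 0,"z": 0,"rx": 0,"ry": 0,"rz": 0.6},{"x": 0,"y": 0,"z": 0,"rx": 0,"ry": 0,"rz": 0.6},{"x": 0,"y": 0,"z": 0,"rx": 0,"ry": 0,"rz": 0.6},{"x": 0,"y": 0,"z": 0,"rx": 0,"ry": 0,"rz": 0.5}]}}

```text
t: 18.0
eef_pos: [523.0, -257.1, 83.3]
tcp_rot: [-3.141, 0.003, 2.535]
ft_force: [-2.1, -0.3, 15.2]
opening: 0.148
grip_force: 30.0
```

Run:
```python
from h import *
s=state();print(s['eef_pos'],s['tcp_rot'],s['ft_force'],s['moment'],s['opening'],(s['tcp_rot'][2]-2.304)*10)
```

```text
[ 522.97685235 -257.14217815   83.25728414] [-3.14120429  0.00334504  2.5350579 ] [-2.11767622 -0.26847377 15.20949217] [0.04740973 0.30098779 0.15993802] 0.1476772455731608 2.310579031281903
```

Call:
{"method": "step_arm", "body": {"plan": [{"x": 0,"y": 0,"z": 0,"rx": 0,"ry": 0,"rz": 0.5},{"x": 0,"y": 0,"z": 0,"rx": 0,"ry": 0,"rz": 0.5},{"x": 0,"y": 0,"z": 0,"rx": 0,"ry": 0,"rz": 0.5},{"x": 0,"y": 0,"z": 0,"rx": 0,"ry": 0,"rz": 0.4},{"x": 0,"y": 0,"z": 0,"rx": 0,"ry": 0,"rz": 0.3},{"x": 0,"y": 0,"z": 0,"rx": 0,"ry": 0,"rz": 0.12},{"x": 0,"y": 0,"z": 0,"rx": 0,"ry": 0,"rz": 0},{"x": 0,"y": 0,"z": 0,"rx": 0,"ry": 0,"rz": 0},{"x": 0,"y": 0,"z": 0,"rx": 0,"ry": 0,"rz": 0},{"x": 0,"y": 0,"z": 0,"rx": 0,"ry": 0,"rz": 0}]}}

```text
t: 18.83
eef_pos: [523.0, -257.2, 83.2]
tcp_rot: [3.141, 0.003, 2.306]
ft_force: [-1.6, -0.8, 16.0]
opening: 0.146
grip_force: 30.0
```

Run:
```python
from h import *
import pickle
c=cam('wrist');t=cam('top');pickle.dump((c,t),open('fin.pkl','wb'))
s=state();print(s['t'],s['eef_pos'],s['tcp_rot'],s['ft_force'],s['moment'],s['opening'],(s['tcp_rot'][2]-2.304)*10)
im=c['image'];g=(im.min(2)>110);z=np.zeros_like(g);z[215:290,305:335]=g[215:290,305:335];ys,xs=np.nonzero(z)
if len(ys):
    a=np.polyfit(ys,xs,1);zt=105;y0,y1=ys.min()+1,ys.max()-9;A=onz(c,np.polyval(a,y0),y0,zt);B=onz(c,np.polyval(a,y1),y1,zt);print(ys.min(),ys.max(),A,B,np.arctan2(*(A-B)[:2][::-1]))
save(c,'fin.png',s=1.25)
```

```text
18.9333 [ 523.0133034  -257.16882156   83.24951341] [3.14112243 0.00340312 2.30587196] [-2.76051561 -1.63471776 16.32736847] [0.06128002 0.32095033 0.04660677] 0.14318856458484103 0.018719554683896966
221 287 [ 506.23162332 -237.55970892  105.        ] [ 528.89656882 -262.13994011  105.        ] 2.315677391010426
```

View pics/fin.png

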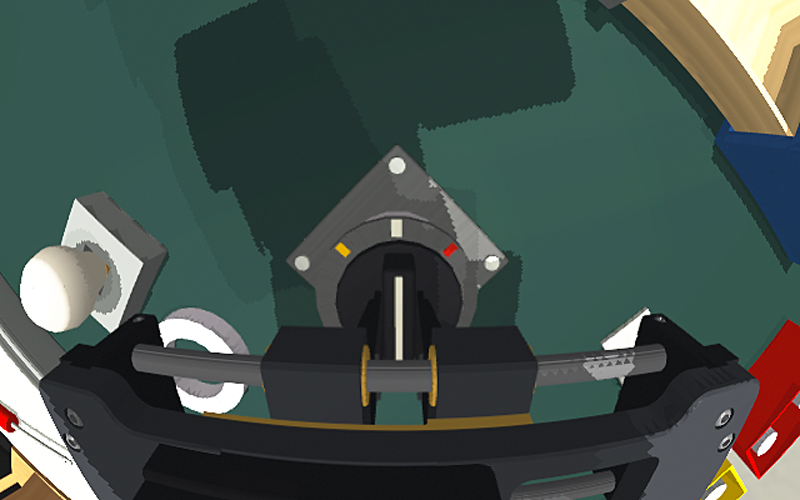

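The cap sits flat at z=83.2 with 16 N of press. Its white line (398, 278–358) is in line with the white mark at (397,228), midway between the yellow (343,249) and red (451,249) marks. I'm handing in.

```bash
python3 -c "
from cell import *
print(job_done())"
```

```text
the job is handed in; nothing more can be done
None
```

I handed the job in at about 19 s: the drawer is open at its stop, and the cap is in the neck, held by its bar in line with the white marks (within about 1°) and pressed flat. The bystanders were not touched.

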